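# Push the recorder case up onto its charging dock and shut the gate

### The job

Put the red recorder case on its charging dock: first swing the dock's blue gate wide open, then push the case up the ramp until its rear edge drops behind the yellow lip and it lies flat on the bed, and finally swing the gate fully shut behind it. Keep the case on its base, and do not disturb the flask, the pen pot or the green book.

Things in the scene. Friction and masses are not known exactly. Their poses are not given: they have to be found in the camera images.
- dock: White and grey charging dock fixed to the desk. Origin on the desk, on the centre line, under the inner (bed-side) face of the yellow lip; x points level, up-ramp towards the bed, y to the left of that, z up. White side rails leave 112 mm between them, outer faces at y = +-62 mm; they stand 10 mm above the ramp and reach z = 42 mm beside the bed.
- ramp_foot (a point): Desk-level middle of the ramp's lower edge, at dock x = -131 mm; axes as the dock's. The ramp, with dark grip strips, rises evenly (14.4 degrees) from here to z = 32 mm at dock x = -6. Short flares, 10 mm high, widen its mouth to about 130 mm at dock x = -152.
- lip_top (a point): Middle of the top inner edge of the yellow lip, dock x = 0, z = 32 mm (the lip is 6 mm thick, dock x = -6 to 0). The case drops 10 mm behind it when its rear edge passes dock x = 0.
- bed (a point): Middle of the flat bed behind the lip, dock x = 65, z = 22 mm. The bed runs from dock x = 0 to the end block at x = 130 mm (62 mm high, three lamps on top).
- gate (a joint): Angle of the gate on its upright hinge, rad. 0 = shut against a stop: bar square across the ramp just before the lip (along dock +y). It grows counter-clockwise seen from above, the bar swinging back down the ramp (along dock -x at 1.57, outside the ramp beyond), to a stop at 2.2. From 1.6 on it is clear of the case's way. It stays where left; about 1 N at the knob moves it.
- gate_hinge (a point): Point on the gate's hinge axis, at dock x = -20, y = -72 mm, 51 mm above the desk.
- gate_knob (a point): Middle of the upright black knob near the free end of the gate's blue bar: a plain round pin 16 mm across, from z = 57 to 95 mm above the desk (this point at 76 mm), 124 mm from the hinge axis. The bar itself is 14 mm wide and lies at z = 45 to 57 mm.
- case: Closed red recorder case, a box 120 mm long (its x), 100 wide (y), 55 high, about 0.6 kg, no handle, too wide to grasp, black display on top. Origin at the centre of its underside, z up. Starts flat on the desk before the ramp, x roughly up-ramp, but turned and off the centre line. Seated, its origin is at dock x = 60 to 70 mm, 22 mm above the desk, with 6 mm to each rail.
- flask: Bystander: dark upright flask, 68 mm across, 160 mm high, loose; origin at the centre of its base.
- pen_pot: Bystander: wooden pen pot, 68 mm across, 95 mm high (pens to about 145 mm), loose; origin at the centre of its base.
- book: Bystander: green book lying flat, 120 x 170 x 16 mm, loose; origin at the centre of its underside.
Mind the look-alikes: they are no part of the job. There is more than one size of the case; the one meant has the size given above.

How it is judged:
By the outcome, as a careful person would: the job done as asked, in the order asked, and still so for the second after the job is handed in, with the robot touching nothing.
It also fails if it takes over 72 s, if anything falls off the work surface, if the arm or the gripper's body presses on something with over 40 N, if the wrist force passes 120 N, or if a joint passes its speed limit or range.

### The arm

A 7-joint arm with a two-finger parallel gripper is mounted at the origin on the work surface. World frame = base frame: x ahead of the robot, y to its left, z up, the work surface at z = 0. Lengths are in m, angles in rad, forces in N, time in s.
With the tool pointing down it reaches from about 0.425 to 0.925 m from the base axis. Payload 6.8 kg.
Tool frame: the origin (TCP) lies midway between the tips of the shut fingers; the grasp point (between the pads) lies r.grip_point_offset behind it (r.grip_point_offset is the distance from the TCP to the grasp point, in m); z points along the fingers, y is the direction in which the jaws open and shut (so a half turn about z gives the same grasp; the last joint's range is limited). The gripper opens to 85 mm and grips with 20 to 120 N. Pads are 22 mm wide; open, the fingers measure 114 mm over their backs; the gripper's body (76 mm by 85 mm) begins 54 mm behind the grasp point. The pads swing forward as they close: fully open they stand 13 mm farther back than shut.
Start: joints at [1.057, 0.477, 0.022, 1.555, -0.011, 1.109, -0.083], TCP at [0.266, -0.62, 0.231] pointing down, gripper open.
Joint ranges: [-2.96, 2.96], [-0.34, 2.1], [-1.41, 1.46], [0.24, 2.44], [-1.37, 4.51], [0.17, 1.92], [-2.96, 2.96]. Speed limits (rad/s): [2.39, 2.39, 3.14, 3.14, 3.14, 3.14, 3.14].

### API

Orientations are given as a rotation vector (axis times angle).
In Python, from bench import r gives the robot as it stands. The module is installed in compiled form; this text tells all that it offers.
- The arm moves only by the tool play_rows, never from a script. Its argument "deltas" is a list of rows, each a list of 3 entries, a list of its own where there are three numbers: the finger opening in mm, from 0 to 85.4, then the shift along the tool's x, y, z in mm, then the turn, a rotation vector about the tool's x, y, z in rad. A call has 1 to 8 rows; each row is the pose to reach, as a shift and turn from the pose measured when the call began, along the tool's axes at that moment; what a row does not reach only later rows make up. A row lasts 1/8 s, in which the tool goes at most 62.5 mm and 10.7 degrees, less where a joint would pass 70% of its speed; a pose out of reach is approached as far as the arm can. A call with a gripper value outside its range is refused whole. The fingers move at their own pace and stop on an object; "squeeze" is the grip in N (left out, the last holds). Time passes only in rows, so rows that repeat a pose let the fingers close. It gives the time, the measured TCP pose, the force and the opening at its end, in the units of the state.
- r.get_obs(): the state, without advancing time (a new reading comes with each control period).
- r.grab_frame(name): name is "scene" or "side" or "wrist"; returns (picture, depth): 480x640x3 uint8, red, green, blue; 480x640 float32, m along the optical axis (not along the pixel's ray), 0 where there is no reading.
- r.camera_model(name): a dict with "mtx" (3x3 intrinsics, pixels), "rvec" (rotation vector, rad) and "tvec" (3), from world to camera coordinates, as OpenCV has them; the wrist camera has in their place "T_tool_cam" (4x4, takes a point from camera to tool coordinates, whose origin is the TCP and whose axes are the flange's). Camera axes: x right, y down, z forward; pixel columns grow to the right and rows downward; lengths in m; the calibration is good to about 2 mm. A picture is of the moment at which its call begins: read the wrist's pose just before it. camera_model takes no time and is no camera call.
- r.hand_in(): hands the job in, once; it reports no verdict.
The state is a dict: "clock": time; "joints": joint angles; "qvel": joint speeds; "tau": joint torques, N m; "tcp_pos": TCP position; "orientation": TCP orientation; "contact_force": force on the tool from outside, world axes, zero at the start; "moment": the same for the moment, N m; "grip_width": finger opening in m.
Only numpy, scipy, OpenCV 4.12 (cv2) and the standard library are available. Lean on these libraries where they do the work, as an engineer would, in place of code of your own. Each camera call takes 0.05 s, during which the arm holds its last target. There are 200 camera calls.

## Working session

There is one attempt and no reset: what is moved stays moved. The work goes in short steps, Python scripts to look and compute and a tool call to move; the robot and the scene stay as the last step left them, time stands still between calls to the robot, and variables do not carry over. Pictures are saved under pics/ and viewed, about 8 in all and at most 12, crops included, and the job is handed in when it is done.

Besides the shell and the picture viewer there is one more tool, called by a JSON object that holds its "fn" and its "kwargs". play_rows: Moves the arm, as the interface text tells. Its arguments: {"type":"object","properties":{"deltas":{"type":"array"},"squeeze":{"type":"number"}},"required":["deltas"]}

```bash
mkdir -p pics
python3 - <<'E'
from bench import r
import cv2,numpy as np
o=r.get_obs();print({k:np.round(v,3) for k,v in o.items()}, r.grip_point_offset)
for n in("scene","side"):
    p,d=r.grab_frame(n);cv2.imwrite(f"pics/{n}0.png",p[:,:,::-1]);np.savez(f"pics/{n}0.npz",p=p,d=d)
    c=r.camera_model(n);R=cv2.Rodrigues(np.array(c["rvec"]))[0];print(n,c["mtx"],"campos",-R.T@np.array(c["tvec"]).ravel(),R[2])
E
ls
```

```text
{'clock': np.float64(0.0), 'joints': array([ 1.057,  0.478,  0.022,  1.556, -0.011,  1.109, -0.083]), 'qvel': array([-0.002,  0.001, -0.001, -0.   ,  0.001,  0.   , -0.002]), 'tau': array([ 1.0000e-03, -5.9645e+01,  1.6080e+00, -2.8120e+01,  1.2000e-02,
        9.0000e-03,  0.0000e+00]), 'tcp_pos': array([ 0.266, -0.62 ,  0.23 ]), 'orientation': array([-3.075e+00, -6.330e-01,  1.000e-03]), 'contact_force': array([-0.024,  0.075, -0.534]), 'moment': array([ 0.005, -0.013,  0.027]), 'grip_width': np.float64(0.085)} 0.0187
scene [[461.36177366   0.         319.99359801]
 [  0.         461.36177366 236.78961718]
 [  0.           0.           1.        ]] campos [ 1.1216638  -0.51463464  1.0294042 ] [-0.49416804  0.39803897 -0.77289257]
side [[477.39675245   0.         316.59950884]
 [  0.         477.39675245 235.66241358]
 [  0.           0.           1.        ]] campos [-0.10526425  0.66644235  0.88077649] [ 0.50752776 -0.55565243 -0.65853318]
pics
```

View pics/scene0.png

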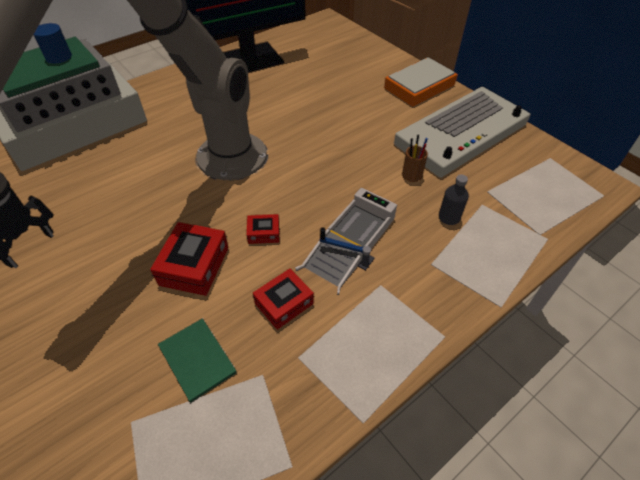

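View pics/side0.png

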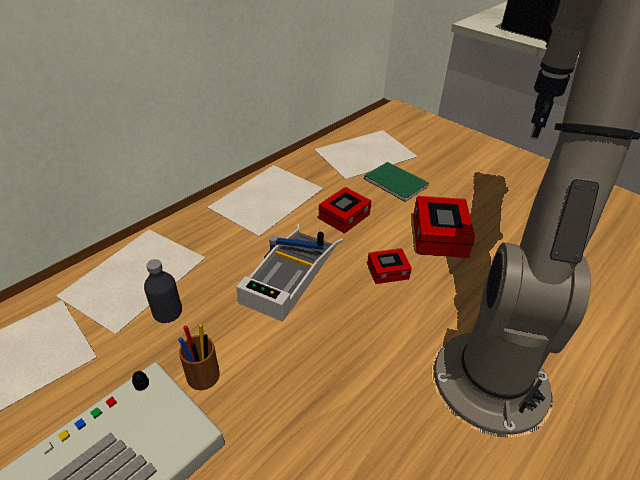

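The scene view shows the dock with its end block at about (378,200), its ramp mouth at (318,278), the gate hinge at (368,257) and the knob at (322,235). There are three red cases, at (190,258), (263,229) and (284,297); the last is probably the right one. The side view agrees: case (345,208), knob (320,239), flask (162,292), pot (200,362), book (396,180).

```bash
cat > h.py <<'E'
import cv2,numpy as np
from bench import r
def cloud(n,d):
    c=r.camera_model(n);K=np.array(c["mtx"]);R=cv2.Rodrigues(np.array(c["rvec"]))[0];t=np.array(c["tvec"]).ravel()
    v,u=np.mgrid[:480,:640];P=np.stack([(u-K[0,2])/K[0,0]*d,(v-K[1,2])/K[1,1]*d,d],-1)
    W=(P-t)@R; W[d<=0]=np.nan; return W
def hsv(p): return cv2.cvtColor(np.ascontiguousarray(p),cv2.COLOR_RGB2HSV)
def mask(p,lo,hi): return cv2.inRange(hsv(p),np.array(lo),np.array(hi))
def red(p): return mask(p,(0,150,60),(6,255,255))|mask(p,(174,150,60),(180,255,255))
def comps(m,amin):
    n,l,s,c=cv2.connectedComponentsWithStats(m); return [(l==i) for i in range(1,n) if s[i,4]>=amin]
def rect(W): # level rectangle around points
    (c,s,a)=cv2.minAreaRect((W[:,:2]*1000).astype(np.float32)); return np.round(c,1),np.round(s,1),round(a,1)
def proj(n,P):
    c=r.camera_model(n);return cv2.projectPoints(np.array(P,float).reshape(-1,1,3),np.array(c["rvec"]),np.array(c["tvec"]),np.array(c["mtx"]),None)[0].reshape(-1,2)
E
python3 - <<'E'
from h import *
for n in("scene","side"):
    z=np.load(f"pics/{n}0.npz");p,d=z["p"],z["d"];W=cloud(n,d)
    print(n)
    for m in comps(cv2.morphologyEx(red(p),cv2.MORPH_CLOSE,np.ones((15,15),np.uint8)),250):
        Q=W[m];Q=Q[~np.isnan(Q[:,0])];top=np.percentile(Q[:,2],90);T=Q[abs(Q[:,2]-top)<.006]
        print(" red top",top.round(4),len(T),rect(T))
    for nm,lo,hi,a in(("yellow",(20,120,100),(32,255,255),20),("blue",(100,120,50),(118,255,255),40),("green",(65,100,40),(90,255,200),400)):
        for m in comps(mask(p,lo,hi),a):
            v,u=np.nonzero(m);Q=W[m];Q=Q[~np.isnan(Q[:,0])]
            if len(Q): print(" ",nm,len(Q),(u.mean().round(),v.mean().round()),np.median(Q,0).round(3),rect(Q),np.percentile(Q[:,2],[5,95]).round(3))
    # dock cloud: grey/white, z>5mm near
    hs=hsv(p);ok=(hs[...,1]<60)&(W[...,2]>.004)&(W[...,2]<.12)
    for m in comps(cv2.morphologyEx(ok.astype(np.uint8)*255,cv2.MORPH_CLOSE,np.ones((5,5),np.uint8)),250):
        Q=W[m];Q=Q[~np.isnan(Q[:,0])];print("  white",len(Q),np.median(Q,0).round(3),rect(Q),np.percentile(Q[:,2],[5,98]).round(3))
    dk=(hs[...,2]<60)&(W[...,2]>.03)&(W[...,2]<.2)
    for m in comps(dk.astype(np.uint8)*255,25):
        v,u=np.nonzero(m);Q=W[m];print("  dark",len(Q),(u.mean().round(),v.mean().round()),np.median(Q,0).round(3),np.nanpercentile(Q[:,2],[2,98]).round(3))
E
```

```text
scene
 red top 0.0438 601 (array([ 353.3, -106.2]), array([86.2, 80.1]), 57.2)
 red top 0.0783 1850 (array([ 332.2, -320. ]), array([140.6, 171.1]), 38.3)
 red top 0.0567 1267 (array([ 581.3, -197.1]), array([ 99.9, 119.8]), 1.1)
  yellow 46 (np.float64(344.0), np.float64(237.0)) [0.531 0.051 0.032] (array([525.7,  53.3]), array([89.6, 15.2]), 17.4) [0.028 0.035]
  blue 234 (np.float64(46.0), np.float64(30.0)) [-0.47  -0.309  0.339] (array([-472.8, -305.9]), array([67.9, 81.7]), 59.0) [0.336 0.342]
  blue 146 (np.float64(343.0), np.float64(244.0)) [0.557 0.019 0.056] (array([557.5,  19.3]), array([102.7,  14.9]), 34.5) [0.052 0.06 ]
  green 1849 (np.float64(46.0), np.float64(66.0)) [-0.433 -0.368  0.249] (array([-473.4, -359.7]), array([273.2, 201.1]), 89.8) [0.246 0.252]
  green 3294 (np.float64(196.0), np.float64(359.0)) [ 0.586 -0.449  0.016] (array([ 580. , -446.7]), array([114.7, 167.6]), 88.0) [0.012 0.019]
  white 1026 [-0.472  0.387  0.013] (array([-467.3,  390.3]), array([203.8, 177.7]), 78.5) [0.007 0.107]
  white 1146 [0.106 0.795 0.056] (array([101.3, 798.4]), array([145.
[... 5493 characters left out ...]
0.412 0.392 0.068] [0.034 0.091]
  dark 107 (np.float64(543.0), np.float64(358.0)) [-0.068  0.02   0.167] [0.109 0.199]
  dark 59 (np.float64(185.0), np.float64(369.0)) [0.437 0.446 0.06 ] [0.034 0.09 ]
  dark 46 (np.float64(193.0), np.float64(372.0)) [0.419 0.439 0.065] [0.032 0.09 ]
  dark 249 (np.float64(140.0), np.float64(380.0)) [0.471 0.522 0.068] [0.05  0.086]
  dark 87 (np.float64(88.0), np.float64(461.0)) [0.411 0.662 0.052] [0.049 0.056]
  dark 58 (np.float64(102.0), np.float64(465.0)) [0.387 0.65  0.052] [0.048 0.057]
  dark 45 (np.float64(120.0), np.float64(467.0)) [0.363 0.63  0.052] [0.048 0.056]
  dark 28 (np.float64(136.0), np.float64(470.0)) [0.339 0.613 0.052] [0.048 0.056]
```

```bash
cat >> h.py <<'E'
from scipy.spatial.transform import Rotation as Rn
def go(pos,yaw): # print shift (mm, tool axes) and turn for a tool-down pose, x axis at yaw (deg)
    o=r.get_obs();R0=Rn.from_rotvec(o["orientation"]);c,s=np.cos(np.radians(yaw)),np.sin(np.radians(yaw))
    R1=Rn.from_matrix(np.array([[c,s,0],[s,-c,0],[0,0,-1]]))
    return (R0.inv().apply(np.array(pos)-o["tcp_pos"])*1000).round(0).tolist(),(R0.inv()*R1).as_rotvec().round(3).tolist()
def pose():
    o=r.get_obs();X=Rn.from_rotvec(o["orientation"]).as_matrix();return o["tcp_pos"].round(4),np.degrees(np.arctan2(X[1,0],X[0,0])).round(1),X[2].round(3),o["contact_force"].round(1),o["grip_width"].round(4),round(o["clock"],2)
def wcloud(d):
    o=r.get_obs();return wc(d,o)
def wc(d,o):
    c=r.camera_model("wrist");K=np.array(c["mtx"]);T=np.array(c["T_tool_cam"])
    v,u=np.mgrid[:480,:640];P=np.stack([(u-K[0,2])/K[0,0]*d,(v-K[1,2])/K[1,1]*d,d],-1)
    W=(P@T[:3,:3].T+T[:3,3])@Rn.from_rotvec(o["orientation"]).as_matrix().T+o["tcp_pos"];W[d<=0]=np.nan;return W
E
python3 - <<'E'
from h import *
c=r.camera_model("wrist");print(np.round(c["T_tool_cam"],3),c["mtx"][0]);print(pose());print(go((.55,-.02,.35),105))
E
```

```text
[[-0.    -0.961 -0.276  0.072]
 [ 1.    -0.     0.001 -0.   ]
 [-0.001 -0.276  0.961 -0.144]
 [ 0.     0.     0.     1.   ]] [344.39773265   0.         319.37050558]Traceback (most recent call last):
  File "<stdin>", line 2, in <module>
  File "h.py", line 22, in pose
    o=r.get_obs();X=Rn.from_rotvec(o["orientation"]).as_matrix();return o["tcp_pos"].round(4),np.degrees(np.arctan2(X[1,0],X[0,0])).round(1),X[2].round(3),o["contact_force"].round(1),o["grip_width"].round(4),round(o["clock"],2)
                                                                                                                                                                                       ^^^^^^^^^^^^^^^^^^^^^
AttributeError: 'float' object has no attribute 'round'
```

```bash
sed -i 's/o\["grip_width"\].round(4)/round(float(o["grip_width"]),4)/' h.py
python3 - <<'E'
from h import *
print(pose());print(go((.55,-.04,.33),105))
E
```

```text
(array([ 0.2662, -0.6197,  0.2304]), np.float64(23.3), array([-0.   , -0.002, -1.   ]), array([-0.4, -0. ,  0.1]), 0.0855, 0.1)
([490.0, -421.0, -99.0], [-0.001, -0.001, -1.427])
```

{"fn": "play_rows", "kwargs": {"deltas": [[85,[45,-38,-40],[0,0,-0.18]],[85,[90,-76,-70],[0,0,-0.36]],[85,[135,-115,-90],[0,0,-0.54]],[85,[180,-153,-99],[0,0,-0.72]],[85,[225,-192,-99],[0,0,-0.9]],[85,[270,-230,-99],[0,0,-1.08]],[85,[315,-270,-99],[0,0,-1.25]],[85,[360,-310,-99],[0,0,-1.427]]]}}

```text
clock: 1.1
tcp_pos: [0.4751, -0.1909, 0.3298]
orientation: [-1.904, -2.497, -0.001]
contact_force: [-0.4, -0.1, 0.3]
grip_width: 0.085
```

Run:
```python
from h import *
print(pose());print(go((.55,-.04,.33),105))
```

```text
(array([ 0.4751, -0.1909,  0.3298]), np.float64(105.3), array([ 0.001, -0.   , -1.   ]), array([-0.4, -0.1,  0.3]), 0.085, 1.1)
([126.0, 112.0, -0.0], [-0.0, -0.001, 0.006])
```

{"fn": "play_rows", "kwargs": {"deltas": [[30,[42,37,0],[0,0,0]],[30,[84,75,0],[0,0,0]],[30,[126,112,0],[0,0,0]],[30,[126,112,0],[0,0,0]]]}}

```text
clock: 1.6
tcp_pos: [0.5505, -0.0341, 0.3296]
orientation: [-1.892, -2.504, -0.004]
contact_force: [0.1, 0.7, 0.2]
grip_width: 0.0304
```

Run:
```python
from h import *
print(pose());o=r.get_obs();p,d=r.grab_frame("wrist");cv2.imwrite("pics/w1.png",p[:,:,::-1]);np.savez("pics/w1.npz",p=p,d=d,**o)
W=wc(d,o)
for m in comps(cv2.morphologyEx(red(p),cv2.MORPH_CLOSE,np.ones((15,15),np.uint8)),300):
    Q=W[m];Q=Q[~np.isnan(Q[:,0])];top=np.percentile(Q[:,2],90);T=Q[abs(Q[:,2]-top)<.006];print("red",top,len(T),rect(T))
for nm,lo,hi in(("yellow",(20,120,80),(32,255,255)),("blue",(100,120,40),(118,255,255))):
    for m in comps(mask(p,lo,hi),60):
        v,u=np.nonzero(m);Q=W[m];Q=Q[~np.isnan(Q[:,0])]
        print(nm,len(Q),(u.mean().round(),v.mean().round()),np.median(Q,0).round(4),rect(Q),np.percentile(Q[:,2],[5,95]).round(3))
```

```text
(array([ 0.5505, -0.0341,  0.3296]), np.float64(105.8), array([ 0.004,  0.   , -1.   ]), array([0.1, 0.7, 0.2]), 0.0304, 1.6)
red 0.04414585751235974 2882 (array([ 351.6, -105.3]), array([91.6, 76.3]), 55.2)
red 0.05742041064560912 2728 (array([ 579.9, -195.9]), array([ 98.8, 119.4]), 1.4)
red 0.07919320464561687 4591 (array([ 316.1, -298.7]), array([140.5, 115.6]), 38.7)
yellow 486 (np.float64(325.0), np.float64(126.0)) [0.5341 0.0515 0.0334] (array([535.4,  51.9]), array([111. ,   6.3]), 17.1) [0.032 0.035]
blue 804 (np.float64(333.0), np.float64(157.0)) [0.5531 0.0201 0.0583] (array([555.4,  21.6]), array([104.3,  11.7]), 33.7) [0.057 0.06 ]
```

View pics/w1.png

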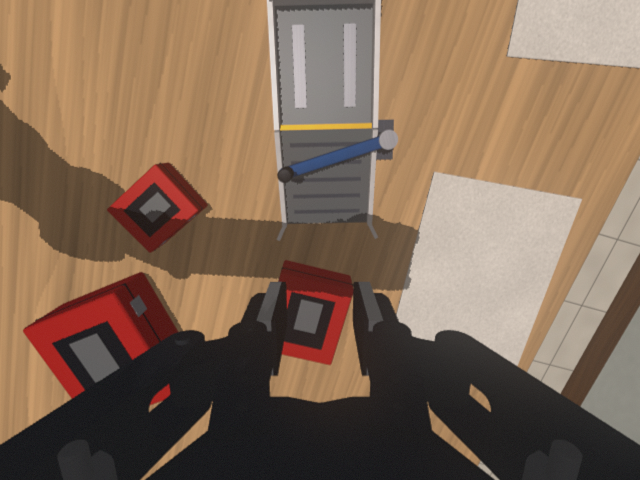

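The wrist view shows the lip at (325,126), hinge post (387,139), knob (285,174), ramp mouth (328,230) and the case behind the fingers at (316,312). The gate is partly open, by about 0.29 rad.

Run:
```python
from h import *
z=np.load("pics/w1.npz");p,d=z["p"],z["d"];W=wc(d,z)
def med(u0,u1,v0,v1,zl,zh):
    Q=W[v0:v1,u0:u1].reshape(-1,3);Q=Q[(Q[:,2]>zl)&(Q[:,2]<zh)];return len(Q),np.mean([Q.min(0),Q.max(0)],0).round(4),np.median(Q,0).round(4)
print("knob",med(270,302,158,190,.085,.11));print("hinge",med(370,405,122,160,.05,.12))
# rails: tall white beside bed z~42
q=np.radians(107.1);u=np.array([np.cos(q),np.sin(q)]);v=np.array([-u[1],u[0]]);O=np.array([.5345,.0548])
D=np.concatenate([((W[...,:2]-O)@u)[...,None],((W[...,:2]-O)@v)[...,None],W[...,2:]],-1)
for x in(20,40,60,80,100):
    m=(abs(D[...,0]-x/1e3)<.008)&(abs(D[...,2]-.043)<.006)&(abs(D[...,1])<.08)
    y=D[...,1][m];print(x,[(len(a),np.percentile(a,[3,97]).round(4)) for a in(y[y<0],y[y>0]) if len(a)])
for x in(-40,-60,-80,-100,-120):
    m=(abs(D[...,0]-x/1e3)<.006)&(D[...,2]>.005+.032*(131+x)/125)&(abs(D[...,1])<.075)&(D[...,2]<.046)&(hsv(p)[...,2]>110)
    y=D[...,1][m];print(x,[(len(a),np.median(a).round(4)) for a in(y[y<-.03],y[y>.03]) if len(a)])
print("block front x",[ (np.nanmin(D[...,0][(abs(D[...,2]-.064)<.004)&(abs(D[...,1])<.05)&(D[...,0]>.05)&(D[...,0]<.2)]).round(4))])
c=np.array([.5799,-.1959]);print("case in dock",(c-O)@u,(c-O)@v)
print("knob pred",go((.5060,-.0120,.08),33.7))
```

```text
knob (176, array([ 0.5063, -0.0115,  0.0925]), array([ 0.5064, -0.011 ,  0.0962]))
hinge (431, array([0.6044, 0.0532, 0.0565]), array([0.6051, 0.054 , 0.0591]))
20 [(89, array([-0.0619, -0.056 ])), (77, array([0.0558, 0.0615]))]
40 [(88, array([-0.0614, -0.0561])), (87, array([0.0558, 0.0615]))]
60 [(97, array([-0.062 , -0.0559])), (88, array([0.0558, 0.0614]))]
80 [(93, array([-0.0615, -0.0561])), (96, array([0.0558, 0.0616]))]
100 [(105, array([-0.062, -0.056])), (96, array([0.0558, 0.0616]))]
-40 [(54, np.float64(-0.0586)), (52, np.float64(0.0586))]
-60 [(54, np.float64(-0.0585)), (4, np.float64(0.0609))]
-80 [(51, np.float64(-0.0583)), (41, np.float64(0.0591))]
-100 [(47, np.float64(-0.059)), (41, np.float64(0.0588))]
-120 [(12, np.float64(-0.0589)), (36, np.float64(0.0585))]Traceback (most recent call last):
  File "<stdin>", line 15, in <module>
    res = np.fmin.reduce(a, axis=axis, out=out, **kwargs)
ValueError: zero-size array to reduction operation fmin which has no identity
```

Run:
```python
from h import *
print(go((.506,-.012,.14),33.7))
```

```text
([36.0, -35.0, 190.0], [-0.003, -0.001, 1.255])
```

{"fn": "play_rows", "kwargs": {"deltas": [[40,[10,-10,40],[0,0,0.17]],[40,[20,-20,80],[0,0,0.34]],[40,[30,-30,120],[0,0,0.51]],[40,[36,-35,160],[0,0,0.68]],[40,[36,-35,190],[0,0,0.86]],[40,[36,-35,190],[0,0,1.04]],[40,[36,-35,190],[0,0,1.22]],[40,[36,-35,190],[0,0,1.255]]]}}

```text
clock: 2.65
tcp_pos: [0.5057, -0.0133, 0.1394]
orientation: [-3.006, -0.907, 0.003]
contact_force: [0.0, -0.4, 0.9]
grip_width: 0.0401
```

Run:
```python
from h import *
print(pose());print(go((.506,-.012,.068),33.7))
```

```text
(array([ 0.5057, -0.0133,  0.1394]), np.float64(33.6), array([-0.001, -0.002, -1.   ]), array([ 0. , -0.4,  0.9]), 0.0401, 2.65)
([1.0, -1.0, 71.0], [-0.002, 0.001, -0.002])
```

{"fn": "play_rows", "kwargs": {"deltas": [[40,[1,-1,25],[0,0,0]],[40,[1,-1,50],[0,0,0]],[40,[1,-1,71],[0,0,0]],[21,[1,-1,71],[0,0,0]],[21,[1,-1,71],[0,0,0]],[21,[1,-1,71],[0,0,0]]], "squeeze": 20}}

```text
clock: 3.4
tcp_pos: [0.5065, -0.0121, 0.0694]
orientation: [-3.006, -0.907, 0.0]
contact_force: [0.1, -0.1, -0.2]
grip_width: 0.0213
```

```bash
cat >> h.py <<'E'
Q0=np.radians(107.1);U=np.array([np.cos(Q0),np.sin(Q0)]);V=np.array([-U[1],U[0]]);O=np.array([.5345,.0548])
def dock(x,y): return O+x*U+y*V
HG=dock(-.020,-.072)
def knob(g): return HG+.124*np.array([np.cos(Q0+np.pi/2+g),np.sin(Q0+np.pi/2+g)])
def gate(g,z): # rows move to knob at gate angle g
    k=knob(g);return go((k[0],k[1],z),np.degrees(Q0-np.pi/2+g))
E
python3 - <<'E'
from h import *
print(pose())
for g in np.arange(.45,1.72,.18): print(round(g,2),gate(g,.068))
E
```

```text
(array([ 0.5065, -0.0121,  0.0694]), np.float64(33.6), array([ 0.   , -0.001, -1.   ]), array([ 0.1, -0.1, -0.2]), 0.0213, 3.4)
0.45 ([1.0, 19.0, 1.0], [-0.001, -0.0, -0.162])
0.63 ([7.0, 41.0, 1.0], [-0.001, -0.0, -0.342])
0.81 ([16.0, 61.0, 1.0], [-0.001, -0.0, -0.522])
0.99 ([29.0, 80.0, 1.0], [-0.001, -0.001, -0.702])
1.17 ([45.0, 95.0, 1.0], [-0.001, -0.001, -0.882])
1.35 ([63.0, 108.0, 1.0], [-0.001, -0.001, -1.062])
1.53 ([84.0, 117.0, 1.0], [-0.001, -0.001, -1.242])
1.71 ([105.0, 122.0, 1.0], [-0.001, -0.001, -1.422])
```

{"fn": "play_rows", "kwargs": {"deltas": [[21,[1,19,1],[0,0,-0.162]],[21,[7,41,1],[0,0,-0.342]],[21,[16,61,1],[0,0,-0.522]],[21,[29,80,1],[0,0,-0.702]],[21,[45,95,1],[0,0,-0.882]],[21,[63,108,1],[0,0,-1.062]],[21,[84,117,1],[0,0,-1.242]],[21,[105,122,1],[0,0,-1.422]]]}}

```text
clock: 4.4
tcp_pos: [0.6623, -0.0567, 0.069]
orientation: [-1.68, -2.654, -0.0]
contact_force: [-2.2, -0.4, 0.7]
grip_width: 0.0212
```

Run:
```python
from h import *
print(pose())
for g in (1.85,2.0,2.08): print(round(g,2),gate(g,.068))
```

```text
(array([ 0.6623, -0.0567,  0.069 ]), np.float64(115.3), array([ 0., -0., -1.]), array([-2.2, -0.4,  0.7]), 0.0212, 4.4)
1.85 ([2.0, 17.0, 1.0], [-0.0, -0.0, -0.135])
2.0 ([6.0, 36.0, 1.0], [-0.0, -0.0, -0.285])
2.08 ([10.0, 45.0, 1.0], [-0.0, -0.0, -0.365])
```

{"fn": "play_rows", "kwargs": {"deltas": [[21,[2,17,1],[0,0,-0.135]],[21,[6,36,1],[0,0,-0.285]],[21,[10,45,1],[0,0,-0.365]],[21,[10,45,1],[0,0,-0.365]],[40,[10,45,1],[0,0,-0.365]],[40,[10,45,1],[0,0,-0.365]],[40,[10,45,-40],[0,0,-0.365]],[40,[10,45,-90],[0,0,-0.365]]]}}

```text
clock: 5.4
tcp_pos: [0.6976, -0.029, 0.1589]
orientation: [-1.171, -2.913, 0.002]
contact_force: [1.2, 0.2, 0.4]
grip_width: 0.0398
```

Run:
```python
from h import *
print(pose())
print(dock(-.253,.030), dock(-.36,.03))
print(go((.57,-.35,.2),91.4))
```

```text
(array([ 0.6976, -0.029 ,  0.1589]), np.float64(136.2), array([ 0.002, -0.002, -1.   ]), array([1.2, 0.2, 0.4]), 0.0398, 5.4)
[ 0.58021841 -0.19583684] [ 0.61168073 -0.2981067 ]
([-130.0, -320.0, -41.0], [-0.003, -0.001, 0.782])
```

Run:
```python
from h import *
P=dock(-.255,.125);print(P,go((P[0],P[1],.13),17.1))
```

```text
[ 0.49000616 -0.22568226] ([14.0, -286.0, 30.0], [-0.003, 0.001, 2.079])
```

{"fn": "play_rows", "kwargs": {"deltas": [[70,[1,-30,0],[0,0,0.17]],[70,[2,-60,0],[0,0,0.35]],[70,[4,-95,0],[0,0,0.53]],[70,[6,-130,0],[0,0,0.71]],[70,[8,-170,0],[0,0,0.89]],[70,[10,-210,5],[0,0,1.07]],[70,[12,-250,15],[0,0,1.25]],[70,[14,-286,30],[0,0,1.43]]]}}

```text
clock: 6.4
tcp_pos: [0.4883, -0.2272, 0.1299]
orientation: [2.801, 1.422, -0.003]
contact_force: [-1.1, -0.3, -0.7]
grip_width: 0.07
```

Run:
```python
from h import *
print(pose());P=dock(-.255,.125);print(go((P[0],P[1],.13),17.1),go((P[0],P[1],.010),17.1))
```

```text
(array([ 0.4883, -0.2272,  0.1299]), np.float64(53.8), array([-0.002, -0.001, -1.   ]), array([-1.1, -0.3, -0.7]), 0.07, 6.4)
([2.0, 0.0, -0.0], [0.0, 0.002, 0.641]) ([2.0, 1.0, 120.0], [0.0, 0.002, 0.641])
```

{"fn": "play_rows", "kwargs": {"deltas": [[70,[2,0,0],[0,0,0.17]],[70,[2,0,0],[0,0,0.34]],[70,[2,0,0],[0,0,0.51]],[70,[2,0,10],[0,0,0.641]],[70,[2,0,45],[0,0,0.641]],[70,[2,0,80],[0,0,0.641]],[70,[2,0,110],[0,0,0.641]],[70,[2,1,119],[0,0,0.641]]]}}

```text
clock: 7.4
tcp_pos: [0.4888, -0.226, 0.0096]
orientation: [-3.106, -0.466, 0.007]
contact_force: [-0.3, -0.6, -0.1]
grip_width: 0.0703
```

Run:
```python
from h import *
print(pose());P=dock(-.255,.080);print(go((P[0],P[1],.011),17.1));P=dock(-.255,.062);print(go((P[0],P[1],.011),17.1))
o=r.get_obs();p,d=r.grab_frame("wrist");cv2.imwrite("pics/w2.png",p[:,:,::-1])
```

```text
(array([ 0.4888, -0.226 ,  0.0096]), np.float64(17.1), array([-0.004, -0.001, -1.   ]), array([-0.3, -0.6, -0.1]), 0.0703, 7.4)
([46.0, 0.0, -2.0], [-0.001, 0.004, -0.0])
([64.0, 0.0, -2.0], [-0.001, 0.004, -0.0])
```

View pics/w2.png

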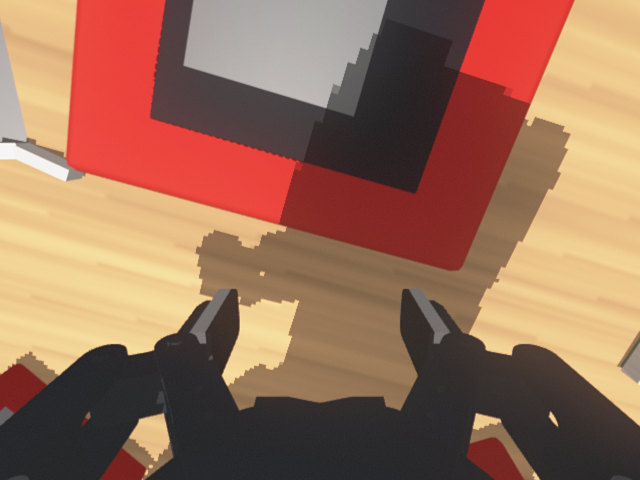

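The rear-left case corner at (460,270) is just ahead of the right finger, as planned. I'll push sideways to square the case.

{"fn": "play_rows", "kwargs": {"deltas": [[70,[9,0,-1],[0,0,0]],[70,[17,0,-1],[0,0,0]],[70,[25,0,-2],[0,0,0]],[70,[33,0,-2],[0,0,0]],[70,[41,0,-2],[0,0,0]],[70,[49,0,-2],[0,0,0]],[70,[57,0,-2],[0,0,0]],[70,[63,0,-2],[0,0,0]]]}}

```text
clock: 8.45
tcp_pos: [0.5496, -0.2073, 0.0113]
orientation: [-3.106, -0.467, 0.007]
contact_force: [-5.6, -1.6, 3.6]
grip_width: 0.0696
```

```bash
cat >> h.py <<'E'
def case(n,zt=.055,tol=.008):
    o=r.get_obs();p,d=r.grab_frame(n);W=wc(d,o) if n=="wrist" else cloud(n,d)
    m=cv2.morphologyEx(red(p),cv2.MORPH_CLOSE,np.ones((25,25),np.uint8))>0
    X=(W[...,:2]-O)@U;Y=(W[...,:2]-O)@V
    m&=(abs(W[...,2]-zt)<tol)&(abs(Y)<.12)&(X>-.36)&(X<.16);A=np.stack([X[m],Y[m],W[...,2][m]],-1)
    return len(A),rect(A),np.percentile(A[:,2],[5,50,95]).round(4)
E
python3 - <<'E'
from h import *
print(pose());print(case("scene"),case("side"),case("wrist"))
E
```

```text
(array([ 0.5496, -0.2073,  0.0113]), np.float64(17.1), array([-0.004, -0.001, -1.   ]), array([-5.6, -1.6,  3.6]), 0.0696, 8.45)
(1683, (array([-243.8,   -0.5]), array([ 99.8, 120.7]), 89.7), array([0.0509, 0.0549, 0.0582])) (724, (array([-239.1,    6.7]), array([124.3, 104. ]), 0.9), array([0.0501, 0.0538, 0.0569])) (77629, (array([-242.3,    2.1]), array([119.5,  92.9]), 0.1), array([0.0552, 0.0563, 0.0573]))
```

Run:
```python
from h import *
P=dock(-.345,0);print(P,go((P[0],P[1],.13),107.1))
```

```text
[ 0.63594391 -0.27494859] ([61.0, 90.0, -119.0], [-0.002, 0.001, -1.57])
```

{"fn": "play_rows", "kwargs": {"deltas": [[70,[-20,0,0],[0,0,0]],[70,[-20,10,-50],[0,0,0]],[70,[-15,30,-100],[0,0,-0.17]],[60,[5,50,-119],[0,0,-0.35]],[60,[25,70,-119],[0,0,-0.53]],[60,[45,90,-119],[0,0,-0.71]],[60,[61,90,-119],[0,0,-0.89]],[60,[61,90,-119],[0,0,-1.07]]]}}

```text
clock: 9.6
tcp_pos: [0.6357, -0.2742, 0.1298]
orientation: [-2.425, -1.994, 0.001]
contact_force: [-0.7, 0.4, 0.1]
grip_width: 0.0602
```

Run:
```python
from h import *
print(pose());P=dock(-.345,0);print(P,go((P[0],P[1],.012),107.1))
```

```text
(array([ 0.6357, -0.2742,  0.1298]), np.float64(78.8), array([ 0.001, -0.002, -1.   ]), array([-0.7,  0.4,  0.1]), 0.0602, 9.6)
[ 0.63594391 -0.27494859] ([-1.0, 1.0, 118.0], [-0.002, -0.001, -0.493])
```

{"fn": "play_rows", "kwargs": {"deltas": [[60,[0,1,0],[0,0,-0.17]],[60,[0,1,30],[0,0,-0.34]],[60,[-1,1,60],[0,0,-0.493]],[60,[-1,1,95],[0,0,-0.493]],[60,[-1,1,118],[0,0,-0.493]],[60,[-1,1,118],[0,0,-0.493]]]}}

```text
clock: 10.35
tcp_pos: [0.6345, -0.275, 0.01]
orientation: [-1.863, -2.523, 0.002]
contact_force: [-0.3, 0.0, 0.5]
grip_width: 0.0602
```

```bash
cat >> h.py <<'E'
def push(xr,y=0,off=.0125,yawoff=0,h=.012): # tool pose for case rear bottom edge at dock x=xr, following ramp
    p=np.clip((xr+.251)/.12,0,1)*14.4; zr=max(0,min(.032,(xr+.131)*.256))
    if xr>-.075: p=14.4*np.clip((-.01-xr)/.05+.3,.3,1) # crest: less tilt
    a=np.radians(p);n=np.array([-np.sin(a),np.cos(a)]);e=np.array([np.cos(a),np.sin(a)])
    t=np.array([xr,zr])-off*e+(h)*n
    o=r.get_obs();R0=Rn.from_rotvec(o["orientation"])
    c,s=U if not yawoff else (np.cos(Q0+yawoff),np.sin(Q0+yawoff))
    Ru=Rn.from_matrix(np.array([[c,s,0],[s,-c,0],[0,0,-1]]));R1=Ru*Rn.from_rotvec([0,a,0])
    if (R1.as_matrix()[2,0]<0): R1=Ru*Rn.from_rotvec([0,-a,0])
    P=dock(t[0],y);W=np.array([P[0],P[1],t[1]])
    return round(p,1),W.round(3),[(R0.inv().apply(W-o["tcp_pos"])*1000).round(0).tolist(),(R0.inv()*R1).as_rotvec().round(3).tolist()]
E
python3 - <<'E'
from h import *
print(pose(),(r.get_obs()["tcp_pos"][:2]-O)@np.array([U,V]).T)
for x in(-.31,-.3,-.29,-.28,-.27,-.26,-.25,-.24,-.22,-.2,-.15,-.1,-.05,0): print(x,push(x))
E
```

```text
(array([ 0.6345, -0.275 ,  0.01  ]), np.float64(107.1), array([ 0.004, -0.004, -1.   ]), array([-0.3,  0. ,  0.5]), 0.0602, 10.35) [-0.34458376  0.00138758]
-0.31 (np.float64(0.0), array([ 0.629, -0.253,  0.012]), [[22.0, 1.0, -2.0], [-0.004, -0.004, -0.0]])
-0.3 (np.float64(0.0), array([ 0.626, -0.244,  0.012]), [[32.0, 1.0, -2.0], [-0.004, -0.004, -0.0]])
-0.29 (np.float64(0.0), array([ 0.623, -0.234,  0.012]), [[42.0, 1.0, -2.0], [-0.004, -0.004, -0.0]])
-0.28 (np.float64(0.0), array([ 0.621, -0.225,  0.012]), [[52.0, 1.0, -2.0], [-0.004, -0.004, -0.0]])
-0.27 (np.float64(0.0), array([ 0.618, -0.215,  0.012]), [[62.0, 1.0, -2.0], [-0.004, -0.004, -0.0]])
-0.26 (np.float64(0.0), array([ 0.615, -0.206,  0.012]), [[72.0, 1.0, -2.0], [-0.004, -0.004, -0.0]])
-0.25 (np.float64(0.1), array([ 0.612, -0.196,  0.012]), [[82.0, 1.0, -2.0], [-0.004, -0.001, -0.0]])
-0.24 (np.float64(1.3), array([ 0.609, -0.187,  0.012]), [[92.0, 1.0, -1.0], [-0.004, 0.02, -0.0]])
-0.22 (np.float64(3.7), array([ 0.603, -0.168,  0.011]), [[111.0, 1.0, -1.0], [-0.004, 0.061, -0.0]])
-0.2 (np.float64(6.1), array([ 0.597, -0.149,  0.011]), [[131.0, 1.0, -0.0], [-0.004, 0.103, -0.0]])
-0.15 (np.float64(12.1), array([ 0.583, -0.103,  0.009]), [[180.0, 1.0, 2.0], [-0.004, 0.208, -0.0]])
-0.1 (np.float64(14.4), array([ 0.568, -0.055,  0.016]), [[230.0, 1.0, -6.0], [-0.004, 0.248, -0.001]])
-0.05 (np.float64(14.4), array([ 0.554, -0.007,  0.029]), [[280.0, 1.0, -18.0], [-0.004, 0.248, -0.001]])
0 (np.float64(4.3), array([0.538, 0.042, 0.043]), [[331.0, 1.0, -32.0], [-0.004, 0.072, -0.0]])
```

{"fn": "play_rows", "kwargs": {"deltas": [[60,[16,1,-2],[0,0,0]],[60,[28,1,-2],[0,0,0]],[60,[38,1,-2],[0,0,0]],[60,[48,1,-2],[0,0,0]],[60,[58,1,-2],[0,0,0]],[60,[68,1,-2],[0,0,0]],[60,[76,1,-2],[0,0,0]],[60,[82,1,-2],[0,0,0]]]}}

```text
clock: 11.35
tcp_pos: [0.612, -0.1969, 0.0131]
orientation: [-1.865, -2.524, 0.002]
contact_force: [1.3, -4.9, 3.4]
grip_width: 0.06
```

Run:
```python
from h import *
print(pose(),(r.get_obs()["tcp_pos"][:2]-O)@np.array([U,V]).T);print(case("scene"),case("wrist"))
for x in(-.24,-.23,-.22,-.21,-.2,-.19,-.18,-.17,): print(x,push(x))
```

```text
(array([ 0.612 , -0.1969,  0.0131]), np.float64(107.1), array([ 0.002, -0.003, -1.   ]), array([ 1.3, -4.9,  3.4]), 0.06, 11.35) [-2.63350279e-01 -2.59848629e-05]
(602, (array([-186.7,  -31. ]), array([160.4,  80. ]), 28.4), array([0.0515, 0.0548, 0.058 ])) (53254, (array([-2.054e+02, -2.000e-01]), array([99.4, 96.9]), 89.9), array([0.0552, 0.0563, 0.0573]))
-0.24 (np.float64(1.3), array([ 0.609, -0.187,  0.012]), [[9.0, 0.0, 1.0], [-0.003, 0.02, 0.001]])
-0.23 (np.float64(2.5), array([ 0.606, -0.177,  0.011]), [[19.0, 0.0, 1.0], [-0.003, 0.041, 0.001]])
-0.22 (np.float64(3.7), array([ 0.603, -0.168,  0.011]), [[29.0, 0.0, 2.0], [-0.004, 0.062, 0.001]])
-0.21 (np.float64(4.9), array([ 0.6  , -0.159,  0.011]), [[38.0, 0.0, 2.0], [-0.004, 0.083, 0.0]])
-0.2 (np.float64(6.1), array([ 0.597, -0.149,  0.011]), [[48.0, 0.0, 2.0], [-0.004, 0.104, 0.0]])
-0.19 (np.float64(7.3), array([ 0.594, -0.14 ,  0.01 ]), [[58.0, 0.0, 3.0], [-0.004, 0.124, 0.0]])
-0.18 (np.float64(8.5), array([ 0.592, -0.131,  0.01 ]), [[68.0, 0.0, 3.0], [-0.004, 0.145, 0.0]])
-0.17 (np.float64(9.7), array([ 0.589, -0.121,  0.01 ]), [[78.0, 0.0, 3.0], [-0.004, 0.166, 0.0]])
```

{"fn": "play_rows", "kwargs": {"deltas": [[60,[9,0,1],[0,0.02,0]],[60,[19,0,1],[0,0.041,0]],[60,[29,0,2],[0,0.062,0]],[60,[38,0,2],[0,0.083,0]],[60,[48,0,2],[0,0.104,0]],[60,[58,0,2],[0,0.124,0]],[60,[68,0,2],[0,0.145,0]],[60,[78,0,2],[0,0.166,0]]]}}

```text
clock: 12.45
tcp_pos: [0.5875, -0.1204, 0.0103]
orientation: [-1.78, -2.411, -0.147]
contact_force: [-0.1, -3.2, -2.9]
grip_width: 0.06
```

Run:
```python
from h import *
print(pose(),(r.get_obs()["tcp_pos"][:2]-O)@np.array([U,V]).T);print(case("wrist",.07,.03))
p,d=r.grab_frame("side");cv2.imwrite("pics/s3.png",cv2.resize(p[150:330,200:440,::-1],(720,540)))
for x in(-.16,-.15,-.14,-.13,-.12,-.11,-.1,-.09): print(x,push(x))
```

```text
(array([ 0.5875, -0.1204,  0.0103]), np.float64(107.1), array([ 0.17 , -0.005, -0.985]), array([-0.1, -3.2, -2.9]), 0.06, 12.45) [-0.18309858  0.00083   ]
(53761, (array([-134.9,    0.5]), array([99.4, 97.3]), 89.9), array([0.0561, 0.0626, 0.0704]))
-0.16 (np.float64(10.9), array([ 0.586, -0.112,  0.009]), [[7.0, 1.0, 2.0], [-0.005, 0.018, 0.001]])
-0.15 (np.float64(12.1), array([ 0.583, -0.103,  0.009]), [[17.0, 1.0, 4.0], [-0.005, 0.039, 0.001]])
-0.14 (np.float64(13.3), array([ 0.58 , -0.093,  0.009]), [[26.0, 1.0, 6.0], [-0.005, 0.06, 0.001]])
-0.13 (np.float64(14.4), array([ 0.577, -0.084,  0.009]), [[36.0, 1.0, 8.0], [-0.005, 0.079, 0.001]])
-0.12 (np.float64(14.4), array([ 0.574, -0.074,  0.011]), [[46.0, 1.0, 7.0], [-0.005, 0.079, 0.001]])
-0.11 (np.float64(14.4), array([ 0.571, -0.065,  0.014]), [[57.0, 1.0, 6.0], [-0.005, 0.079, 0.001]])
-0.1 (np.float64(14.4), array([ 0.568, -0.055,  0.016]), [[67.0, 1.0, 6.0], [-0.005, 0.079, 0.001]])
-0.09 (np.float64(14.4), array([ 0.565, -0.046,  0.019]), [[77.0, 1.0, 5.0], [-0.005, 0.079, 0.001]])
```

View pics/s3.png

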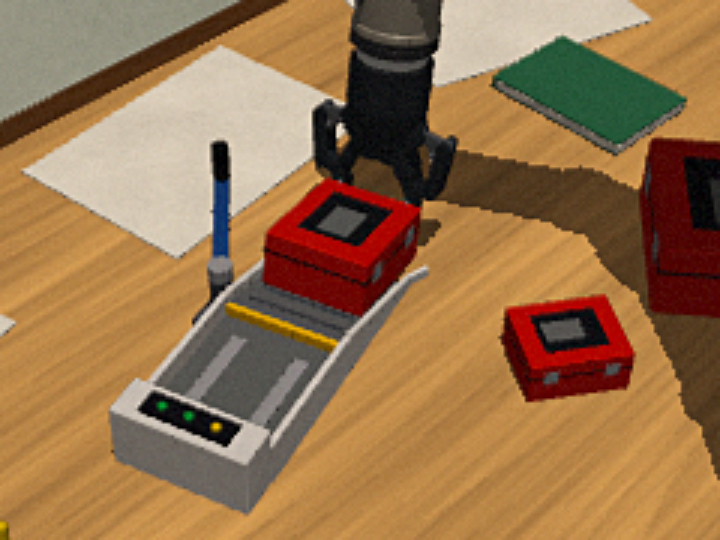

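The case is going up the ramp centred between the rails, with the open gate clear to the left at (220,220). I'll keep pushing.

{"fn": "play_rows", "kwargs": {"deltas": [[60,[7,1,2],[0,0.018,0]],[60,[17,1,3],[0,0.039,0]],[60,[26,1,4],[0,0.06,0]],[60,[36,1,5],[0,0.079,0]],[60,[46,1,5],[0,0.079,0]],[60,[57,1,5],[0,0.079,0]],[60,[67,1,5],[0,0.079,0]],[60,[77,1,4],[0,0.079,0]]]}}

```text
clock: 13.55
tcp_pos: [0.567, -0.0467, 0.0206]
orientation: [-1.742, -2.358, -0.215]
contact_force: [2.5, -5.5, 1.0]
grip_width: 0.0598
```

Run:
```python
from h import *
print(pose(),(r.get_obs()["tcp_pos"][:2]-O)@np.array([U,V]).T);print(case("wrist",.09,.04))
for x in(-.08,-.07,-.06,-.05,-.04,-.03,-.02,-.01,0,.006): print(x,push(x,h=.014))
```

```text
(array([ 0.567 , -0.0467,  0.0206]), np.float64(107.1), array([ 0.247, -0.003, -0.969]), array([ 2.5, -5.5,  1. ]), 0.0598, 13.55) [-0.10658807 -0.00124316]
(52751, (array([-61.1,  -1. ]), array([99.6, 94.3]), 89.7), array([0.0655, 0.0751, 0.0865]))
-0.08 (np.float64(14.4), array([ 0.563, -0.037,  0.024]), [[9.0, -1.0, -0.0], [-0.003, 0.001, 0.001]])
-0.07 (np.float64(14.4), array([ 0.56 , -0.027,  0.026]), [[20.0, -1.0, -0.0], [-0.003, 0.001, 0.001]])
-0.06 (np.float64(14.4), array([ 0.557, -0.017,  0.029]), [[30.0, -1.0, -0.0], [-0.003, 0.001, 0.001]])
-0.05 (np.float64(14.4), array([ 0.554, -0.008,  0.031]), [[40.0, -1.0, -0.0], [-0.003, 0.001, 0.001]])
-0.04 (np.float64(13.0), array([0.551, 0.002, 0.034]), [[51.0, -1.0, -0.0], [-0.003, -0.025, 0.001]])
-0.03 (np.float64(10.1), array([0.548, 0.012, 0.037]), [[62.0, -1.0, -1.0], [-0.003, -0.075, 0.002]])
-0.02 (np.float64(7.2), array([0.545, 0.022, 0.041]), [[73.0, -1.0, -2.0], [-0.003, -0.125, 0.002]])
-0.01 (np.float64(4.3), array([0.541, 0.032, 0.044]), [[84.0, -1.0, -2.0], [-0.003, -0.175, 0.002]])
0 (np.float64(4.3), array([0.538, 0.042, 0.045]), [[94.0, -1.0, -1.0], [-0.003, -0.175, 0.002]])
0.006 (np.float64(4.3), array([0.537, 0.048, 0.045]), [[100.0, -1.0, 1.0], [-0.003, -0.175, 0.002]])
```

{"fn": "play_rows", "kwargs": {"deltas": [[60,[9,-1,0],[0,0,0]],[60,[18,-1,0],[0,0,0]],[60,[27,-1,0],[0,0,0]],[60,[35,-1,0],[0,0,0]],[60,[43,-1,0],[0,-0.01,0]],[60,[51,-1,0],[0,-0.025,0]],[60,[57,-1,-1],[0,-0.05,0]],[60,[62,-1,-1],[0,-0.075,0]]]}}

```text
clock: 14.6
tcp_pos: [0.5473, 0.0132, 0.0375]
orientation: [-1.776, -2.411, -0.152]
contact_force: [1.0, -1.9, -0.8]
grip_width: 0.0605
```

Run:
```python
from h import *
print(pose(),(r.get_obs()["tcp_pos"][:2]-O)@np.array([U,V]).T);print(case("wrist",.09,.04))
for x in(-.02,-.01,0,.006,.01): print(x,push(x,h=.014))
```

```text
(array([0.5473, 0.0132, 0.0375]), np.float64(107.2), array([ 0.175, -0.003, -0.985]), array([ 1. , -1.9, -0.8]), 0.0605, 14.6) [-4.34967126e-02  8.27642736e-06]
(52403, (array([16.5, -0. ]), array([91.4, 99.6]), 0.1), array([0.0819, 0.0887, 0.0918]))
-0.02 (np.float64(7.2), array([0.545, 0.022, 0.041]), [[8.0, -0.0, -1.0], [-0.004, -0.05, 0.005]])
-0.01 (np.float64(4.3), array([0.541, 0.032, 0.044]), [[19.0, -0.0, -3.0], [-0.003, -0.1, 0.005]])
0 (np.float64(4.3), array([0.538, 0.042, 0.045]), [[29.0, -0.0, -2.0], [-0.003, -0.1, 0.005]])
0.006 (np.float64(4.3), array([0.537, 0.048, 0.045]), [[35.0, 0.0, -1.0], [-0.003, -0.1, 0.005]])
0.01 (np.float64(4.3), array([0.536, 0.051, 0.045]), [[39.0, 0.0, -0.0], [-0.003, -0.1, 0.005]])
```

{"fn": "play_rows", "kwargs": {"deltas": [[60,[6,0,-1],[0,-0.03,0]],[60,[11,0,-2],[0,-0.06,0]],[60,[15,0,-3],[0,-0.1,0]],[60,[20,0,-2],[0,-0.1,0]],[60,[25,0,-2],[0,-0.1,0]],[60,[29,0,-2],[0,-0.1,0]],[60,[32,0,-2],[0,-0.1,0]],[60,[34,0,-2],[0,-0.1,0]]]}}

```text
clock: 15.65
tcp_pos: [0.537, 0.0465, 0.0458]
orientation: [-1.823, -2.481, -0.065]
contact_force: [0.7, -1.9, -1.6]
grip_width: 0.0595
```

Run:
```python
from h import *
print(pose(),(r.get_obs()["tcp_pos"][:2]-O)@np.array([U,V]).T);print(case("wrist",.08,.03))
print(case("side",.08,.03))
for x in(0.,.006,.01,.013): print(x,push(x,h=.014))
```

```text
(array([0.537 , 0.0465, 0.0458]), np.float64(107.4), array([ 0.075, -0.003, -0.997]), array([ 0.7, -1.9, -1.6]), 0.0595, 15.65) [-8.65362371e-03  7.81525683e-05]
(48461, (array([52.5, -0.1]), array([96. , 99.4]), 0.6), array([0.0803, 0.085 , 0.0879]))
(1933, (array([65.4,  3.9]), array([125.1, 101.1]), 0.1), array([0.0571, 0.0795, 0.0853]))
0.0 (np.float64(4.3), array([0.538, 0.042, 0.045]), [[-5.0, -0.0, 0.0], [-0.003, -0.0, 0.005]])
0.006 (np.float64(4.3), array([0.537, 0.048, 0.045]), [[1.0, 0.0, 1.0], [-0.003, -0.0, 0.005]])
0.01 (np.float64(4.3), array([0.536, 0.051, 0.045]), [[5.0, 0.0, 1.0], [-0.003, -0.0, 0.005]])
0.013 (np.float64(4.3), array([0.535, 0.054, 0.045]), [[8.0, 0.0, 1.0], [-0.003, -0.0, 0.005]])
```

{"fn": "play_rows", "kwargs": {"deltas": [[60,[2,0,0],[0,0,0]],[60,[4,0,0],[0,0,0]],[60,[5,0,0],[0,0,0]],[60,[6,0,0],[0,0,0]],[60,[6,0,0],[0,0,0]]]}}

```text
clock: 16.38
tcp_pos: [0.5351, 0.0526, 0.0463]
orientation: [-1.822, -2.481, -0.065]
contact_force: [0.2, -1.6, -1.9]
grip_width: 0.0599
```

Run:
```python
from h import *
print(pose(),(r.get_obs()["tcp_pos"][:2]-O)@np.array([U,V]).T);print(case("wrist",.08,.03))
print(case("side",.077,.008))
```

```text
(array([0.5351, 0.0526, 0.0463]), np.float64(107.4), array([ 0.076, -0.003, -0.997]), array([ 0.2, -1.6, -1.9]), 0.0599, 16.38) [-2.24248697e-03  6.61282552e-05]
(44743, (array([58.3,  0. ]), array([99.4, 99.5]), 0.4), array([0.0771, 0.0782, 0.0793]))
(1531, (array([69.8,  3.8]), array([124. , 100.5]), 0.4), array([0.0722, 0.076 , 0.0788]))
```

The case top is level at z = 78 mm, so it has dropped behind the lip. I'll retreat and go back to the gate.

{"fn": "play_rows", "kwargs": {"deltas": [[60,[-15,0,0],[0,0,0]],[60,[-35,0,0],[0,0,0]],[60,[-45,0,-40],[0,-0.04,0]],[60,[-45,0,-90],[0,-0.076,0]],[40,[-60,20,-130],[0,-0.076,0]],[40,[-70,40,-150],[0,-0.076,0]],[40,[-70,40,-150],[0,-0.076,0]]]}}

```text
clock: 17.35
tcp_pos: [0.6003, -0.0146, 0.192]
orientation: [1.863, 2.528, 0.0]
contact_force: [-0.6, 0.5, -0.4]
grip_width: 0.0398
```

Run:
```python
from h import *
o=r.get_obs();p,d=r.grab_frame("wrist");cv2.imwrite("pics/w4.png",p[:,:,::-1]);W=wc(d,o)
print(pose());print(case("wrist",.077,.008),case("scene",.077,.008))
Q=W[(W[...,2]>.088)&(W[...,2]<.11)&(np.linalg.norm(W[...,:2]-knob(2.08),axis=-1)<.03)]
print(len(Q),knob(2.08)); 
if len(Q): print(np.mean([Q.min(0),Q.max(0)],0))
print(gate(2.08,.14))
```

```text
(array([ 0.5983, -0.014 ,  0.1904]), np.float64(107.3), array([-0.   , -0.002, -1.   ]), array([-0.6,  0.2,  0.1]), 0.0401, 17.4)
(9342, (array([40.4, -0.2]), array([64.8, 98.9]), 0.2), array([0.0767, 0.0782, 0.0794])) (511, (array([68.1, -0.5]), array([ 98.7, 124.1]), 89.6), array([0.0724, 0.0767, 0.08  ]))
388 [ 0.69880877 -0.02885314]
[ 0.69879439 -0.02763804  0.09321491]
([-46.0, 93.0, 49.0], [-0.005, -0.002, -0.504])
```

View pics/w4.png

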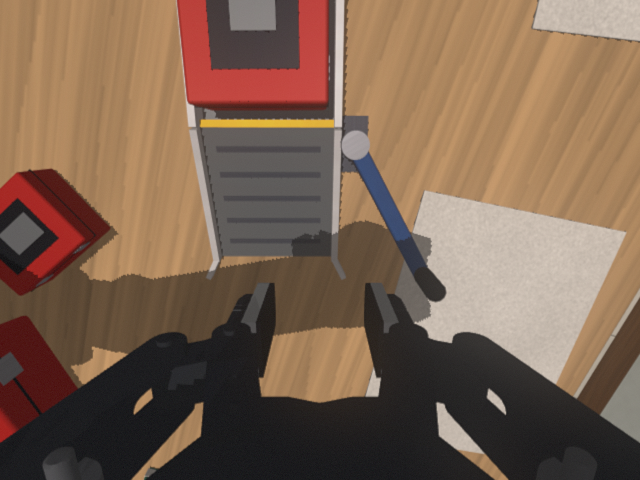

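The case sits behind the lip, with its rear edge at row 105 and the lip at row 124. The knob at (433,285) is where I left it, within about 1 mm.

{"fn": "play_rows", "kwargs": {"deltas": [[40,[-15,30,0],[0,0,-0.17]],[40,[-30,60,0],[0,0,-0.34]],[40,[-46,93,10],[0,0,-0.504]],[40,[-46,93,30],[0,0,-0.504]],[40,[-46,93,40],[0,0,-0.504]]]}}

```text
clock: 18.12
tcp_pos: [0.6964, -0.029, 0.1456]
orientation: [-1.167, -2.907, 0.007]
contact_force: [-1.3, 0.4, 0.2]
grip_width: 0.0401
```

Run:
```python
from h import *
print(pose());print(gate(2.08,.069))
```

```text
(array([ 0.6964, -0.029 ,  0.1456]), np.float64(136.3), array([ 0.007, -0.008, -1.   ]), array([-1.3,  0.4,  0.2]), 0.0401, 18.12)
([-2.0, 2.0, 77.0], [-0.008, -0.007, -0.0])
```

{"fn": "play_rows", "kwargs": {"deltas": [[40,[-2,2,25],[0,0,0]],[40,[-2,2,50],[0,0,0]],[40,[-2,2,75],[0,0,0]],[40,[-2,2,77],[0,0,0]],[21,[-2,2,77],[0,0,0]],[21,[-2,2,77],[0,0,0]]], "squeeze": 20}}

```text
clock: 18.88
tcp_pos: [0.6993, -0.0288, 0.0699]
orientation: [-1.168, -2.909, 0.006]
contact_force: [-0.6, 0.1, 0.0]
grip_width: 0.0211
```

Run:
```python
from h import *
print(pose())
for g in np.arange(1.92,.6,-.17): print(round(g,2),gate(g,.069))
```

```text
(array([ 0.6993, -0.0288,  0.0699]), np.float64(136.3), array([ 0.005, -0.006, -1.   ]), array([-0.6,  0.1,  0. ]), 0.0211, 18.88)
1.92 ([2.0, -20.0, 1.0], [-0.006, -0.005, 0.16])
1.75 ([7.0, -41.0, 1.0], [-0.007, -0.004, 0.33])
1.58 ([15.0, -60.0, 1.0], [-0.007, -0.004, 0.5])
1.41 ([27.0, -77.0, 2.0], [-0.008, -0.003, 0.67])
1.24 ([42.0, -93.0, 2.0], [-0.008, -0.002, 0.84])
1.07 ([58.0, -105.0, 2.0], [-0.008, -0.002, 1.01])
0.9 ([77.0, -115.0, 2.0], [-0.008, -0.001, 1.18])
0.73 ([97.0, -121.0, 2.0], [-0.009, -0.0, 1.35])
```

{"fn": "play_rows", "kwargs": {"deltas": [[21,[2,-20,0],[0,0,0.16]],[21,[7,-41,-1],[0,0,0.33]],[21,[15,-60,-2],[0,0,0.5]],[21,[27,-77,-4],[0,0,0.67]],[21,[42,-93,-5],[0,0,0.84]],[21,[58,-105,-7],[0,0,1.01]],[21,[77,-115,-9],[0,0,1.18]],[21,[97,-121,-11],[0,0,1.35]]]}}

```text
clock: 19.88
tcp_pos: [0.546, -0.0493, 0.0833]
orientation: [-2.739, -1.535, 0.008]
contact_force: [0.9, -0.8, -0.1]
grip_width: 0.0209
```

Run:
```python
from h import *
print(pose())
for g in (.6,.45,.3,.2,.1,0,-.05): print(round(g,2),gate(g,.081))
```

```text
(array([ 0.546 , -0.0493,  0.0833]), np.float64(58.5), array([-0.004, -0.004, -1.   ]), array([ 0.9, -0.8, -0.1]), 0.0209, 19.88)
0.6 ([0.0, -17.0, 2.0], [-0.004, 0.004, 0.123])
0.45 ([4.0, -35.0, 2.0], [-0.004, 0.004, 0.273])
0.3 ([11.0, -52.0, 2.0], [-0.003, 0.005, 0.423])
0.2 ([16.0, -63.0, 3.0], [-0.003, 0.005, 0.523])
0.1 ([23.0, -74.0, 3.0], [-0.003, 0.005, 0.623])
0 ([31.0, -84.0, 3.0], [-0.003, 0.005, 0.723])
-0.05 ([35.0, -88.0, 3.0], [-0.002, 0.005, 0.773])
```

{"fn": "play_rows", "kwargs": {"deltas": [[21,[0,-17,2],[0,0,0.123]],[21,[4,-35,2],[0,0,0.273]],[21,[11,-52,2],[0,0,0.423]],[21,[16,-63,2],[0,0,0.523]],[21,[23,-74,2],[0,0,0.623]],[21,[28,-80,2],[0,0,0.69]],[21,[31,-84,2],[0,0,0.723]],[21,[31,-84,2],[0,0,0.723]]]}}

```text
clock: 20.88
tcp_pos: [0.4911, 0.0217, 0.0825]
orientation: [3.106, 0.47, -0.006]
contact_force: [0.4, 0.4, 0.8]
grip_width: 0.0211
```

{"fn": "play_rows", "kwargs": {"deltas": [[21,[0,-1,0],[0,0,0]],[21,[0,-2,0],[0,0,0]],[21,[0,-3,0],[0,0,0]]]}}

```text
clock: 21.25
tcp_pos: [0.491, 0.0236, 0.0828]
orientation: [3.105, 0.469, -0.004]
contact_force: [1.9, -6.0, 2.2]
grip_width: 0.0207
```

Run:
```python
from h import *
print(pose(),(r.get_obs()["tcp_pos"][:2]-O)@np.array([U,V]).T)
```

```text
(array([0.491 , 0.0236, 0.0828]), np.float64(17.2), array([-0.003,  0.001, -1.   ]), array([ 1.9, -6. ,  2.2]), 0.0207, 21.25) [-0.01707904  0.05075939]
```

The knob met its stop at 6 N, so the gate is shut. I'll ease off, release, lift and check.

{"fn": "play_rows", "kwargs": {"deltas": [[21,[0,2,0],[0,0,0]],[26,[0,2,0],[0,0,0]],[26,[0,2,-15],[0,0,0]],[26,[0,2,-50],[0,0,0]],[26,[0,2,-100],[0,0,0]],[26,[-50,30,-150],[0,0,0]],[26,[-80,60,-180],[0,0,0]],[26,[-80,60,-180],[0,0,0]]]}}

```text
clock: 22.25
tcp_pos: [0.4325, -0.0598, 0.2667]
orientation: [3.104, 0.461, 0.005]
contact_force: [0.2, 0.2, 0.2]
grip_width: 0.026
```

Run:
```python
from h import *
print(pose())
o=r.get_obs();p,d=r.grab_frame("wrist");cv2.imwrite("pics/w5.png",p[:,:,::-1]);W=wc(d,o)
Q=W[(W[...,2]>.088)&(W[...,2]<.11)&(np.linalg.norm(W[...,:2]-knob(0),axis=-1)<.03)]
print(len(Q),knob(0),Q.min(0)/2+Q.max(0)/2 if len(Q) else "")
for m in comps(mask(p,(100,120,40),(118,255,255)),60):
    B=W[m];B=B[~np.isnan(B[:,0])];print("bar",rect(B),np.median(B[:,2]))
print(case("wrist",.077,.008),case("scene",.077,.008))
p,d=r.grab_frame("scene");cv2.imwrite("pics/sc5.png",p[:,:,::-1]);z=np.load("pics/scene0.npz")["p"]
for a in comps(mask(p,(65,100,40),(90,255,200)),400)[-1:]+comps(mask(z,(65,100,40),(90,255,200)),400)[-1:]: print([q.mean().round(1) for q in np.nonzero(a)])
for n,(v0,v1,u0,u1) in dict(flask=(170,230,435,475),pot=(130,185,395,432)).items(): print(n,np.abs(p[v0:v1,u0:u1].astype(int)-z[v0:v1,u0:u1]).mean())
```

```text
(array([ 0.4325, -0.0598,  0.2667]), np.float64(16.9), array([ 0.002,  0.004, -1.   ]), array([0.2, 0.2, 0.2]), 0.026, 22.25)
281 [0.49067957 0.02039404] [0.49036117 0.02042172 0.09328009]
bar (array([548.8,  38.6]), array([103.2,  12.3]), 17.5) 0.058270248784968226
(10711, (array([67.6,  0.1]), array([119.8, 100.2]), 0.5), array([0.0764, 0.0781, 0.0795])) (1166, (array([66.5, -1.4]), array([124.7,  99.7]), 1.2), array([0.0727, 0.077 , 0.0804]))
[np.float64(359.5), np.float64(196.5)]
[np.float64(359.5), np.float64(196.4)]
flask 2.138333333333333
pot 2.2268632268632267
```

View pics/sc5.png

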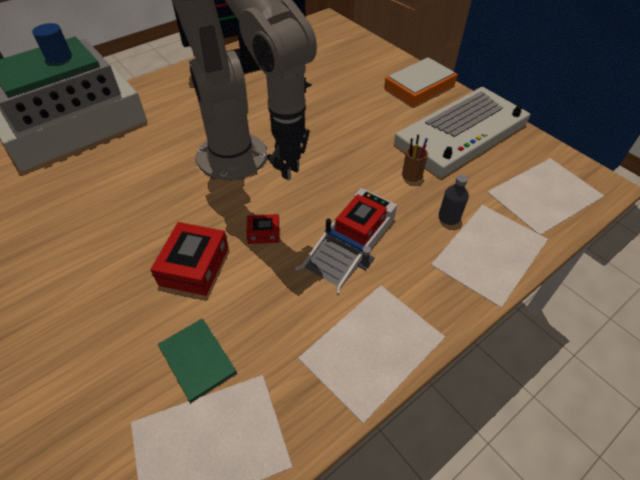

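The scene view shows the case on the bed at (362,217), the gate across the ramp from about (328,228) to (368,257), and the flask, pot and book where they were. The gripper is clear.

```bash
python3 -c "
from bench import r
print(r.hand_in())"
```

```text
the job is handed in; nothing more can be done
None
```

The red recorder case is on its charging dock and the gate is shut behind it. I handed the job in at about 22 s of the 72 s allowed.

I swung the gate open by its knob to about 2.08 rad and pushed the case sideways to square it with the dock. Then I pushed it up the ramp until it dropped behind the lip, and swung the gate shut until it met its stop at about 6 N.

Last checks, with the gripper clear:
- **Case:** the wrist camera puts its centre at dock x = 67.6 mm, y = 0.1 mm, turned about 0.5°. Its top is level at z = 78 mm, against 77 mm expected.
- **Gate:** the knob is within about 0.5 mm of its shut position, and the bar is within 0.4° (0.01 rad) of square.
- **Flask, pen pot and book:** all unchanged in the scene picture; the book's centre moved by no more than 0.1 pixel.
- **Forces:** no reading I took was above about 7 N.

No check failed. The fixed cameras read a few millimetres off the wrist camera, with the side camera furthest out, so I relied on the wrist camera.

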